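# Assemble a printed weather-sensor shield on its mast foot

### The job

Put the printed sensor shield together on the round orange foot, one piece at a time from the bottom up: first the black section with yellow stripes, then the tall yellow one, then the blue one, and the white cap on top. Every piece must sit upright and fully down over the collar of the one below; leave the finished stack standing by itself, and do not knock over the brown bottle.

Things in the scene. Friction and masses are not known exactly. Their poses are not given: they have to be found in the camera images.
- striped_center (a point): Loose black, yellow-striped printed section: drum 66 mm across, 36 mm high; on its flat shoulder a collar to grip, 36 mm across, 28 mm high (top 8 mm tapers to 24 mm). Pocket below: 45 mm across, 30 mm deep, fits loosely over the collar (36 x 28 mm) beneath; seated when its rim rests on the shoulder. 60 to 170 g, upright. Point: on the axis, 32 mm above the underside, 4 mm below the shoulder. z up.
- yellow_center (a point): Loose tall yellow printed section: drum 66 mm across, 50 mm high; on its flat shoulder a collar to grip, 36 mm across, 28 mm high (top 8 mm tapers to 24 mm). Pocket below: 45 mm across, 30 mm deep, fits loosely over the collar (36 x 28 mm) beneath; seated when its rim rests on the shoulder. 60 to 170 g, upright. Point: on the axis, 39 mm above the underside, 11 mm below the shoulder. z up.
- blue_center (a point): Loose blue printed section: drum 66 mm across, 36 mm high; on its flat shoulder a collar to grip, 36 mm across, 28 mm high (top 8 mm tapers to 24 mm). Pocket below: 45 mm across, 30 mm deep, fits loosely over the collar (36 x 28 mm) beneath; seated when its rim rests on the shoulder. 60 to 170 g, upright. Point: on the axis, 32 mm above the underside, 4 mm below the shoulder. z up.
- cap_center (a point): Loose white printed cap: skirt 66 mm across, 30 mm high, then a cone narrowing to 40 mm at 42 mm height, then a knob to grip, 28 mm across, 42 to 68 mm high. Pocket below: 45 mm across, 30 mm deep, fits loosely over the collar (36 x 28 mm) beneath; seated when its rim rests on the shoulder. 50 to 115 g, upright. Point: on the axis, 34 mm above the underside, 8 mm below the knob's foot. z up.
- foot_orange: Round orange foot, 90 mm across, on which the shield is built. Fixed. Plate's upper face (shoulder) 12 mm above the table, on it a collar 36 mm across, 28 mm high (top 8 mm tapers to 24 mm). Origin: centre of the underside, on the table; z up.
- foot_grey: Grey foot with a square plate 84 mm wide: belongs to another job, not used. Fixed. Plate's upper face (shoulder) 12 mm above the table, on it a collar 36 mm across, 28 mm high (top 8 mm tapers to 24 mm). Origin: centre of the underside, on the table; z up.
- bottle_center (a point): Small loose brown bottle with paper label and black cap, 48 mm across, 95 mm high, standing among the pieces; 200 g. The point is on its axis, half-way up. Not to be knocked over.

How it is judged (in metres and radians):
On the way, in this order (a step that is already met when the one before it is completed fails the run):
1. the black striped section is seated on the orange foot (z of striped_center in the frame of foot_orange between 0.04 and 0.048 m and horizontal distance between striped_center and foot_orange below 0.008 m and angle between striped_center's own z axis and vertical below 0.08 rad and linear speed of striped below 0.02 m/s), for 0.2 s.
2. the yellow section is seated on the striped one (z of yellow_center in the frame of foot_orange between 0.083 and 0.091 m and horizontal distance between yellow_center and striped_center below 0.008 m and angle between yellow_center's own z axis and vertical below 0.08 rad and linear speed of yellow below 0.02 m/s), for 0.2 s.
3. the blue section is seated on the yellow one (z of blue_center in the frame of foot_orange between 0.126 and 0.134 m and horizontal distance between blue_center and yellow_center below 0.008 m and angle between blue_center's own z axis and vertical below 0.08 rad and linear speed of blue below 0.02 m/s), for 0.2 s.
4. the white cap is seated on the blue one (z of cap_center in the frame of foot_orange between 0.164 and 0.172 m and horizontal distance between cap_center and blue_center below 0.008 m and angle between cap_center's own z axis and vertical below 0.08 rad and linear speed of cap below 0.02 m/s), for 0.2 s.
At the end, for the whole second after the job is handed in: On the orange foot stand, from the bottom up, the striped, yellow and blue sections and the white cap: each within 4 mm of its fully seated height, within 8 mm sideways of the axis of the piece (or foot) below, tilted less than 0.08 rad, at rest (under 0.02 m/s) (all of step 1 and all of step 2 and all of step 3 and all of step 4); the robot touches nothing.
It fails at once if the brown bottle is knocked over (tilted more than 0.6 rad) (angle between bottle_center's own z axis and vertical above 0.6 rad).
It also fails if it takes over 115 s, if anything falls off the work surface, if the arm or the gripper's body presses on something with over 40 N, if the wrist force passes 120 N, or if a joint passes its speed limit or range.

### The arm

A 6-joint arm with a two-finger parallel gripper is mounted at the origin on the work surface. World frame = base frame: x ahead of the robot, y to its left, z up, the work surface at z = 0. Lengths are in m, angles in degrees, forces in N, time in s.
With the tool pointing down it reaches from about 0.35 to 0.875 m from the base axis. Payload 4.2 kg.
Tool frame: the origin (TCP) lies midway between the tips of the shut fingers; the grasp point (between the pads) lies 19 mm behind it; y points along the fingers, z is the direction in which the jaws open and shut, and the axes are right-handed (so a half turn about y gives the same grasp; the last joint's range is limited). The gripper opens to 87 mm and grips with 3 to 60 N. Pads are 19 mm wide; open, the fingers measure 117 mm over their backs; the gripper's body (75 mm by 190 mm) begins 51 mm behind the grasp point.
Start: joints at [-52.563, 22.042, 0.453, 0, -68.411, -14.817], TCP at [0.24, -0.577, 0.223] pointing down, gripper open.
Joint ranges: [-179.83, 179.83], [-69.29, 118.12], [-61.27, 80.66], [-181.25, 117.63], [-171.15, -9.14], [-177.46, 177.46]. Speed limits (degrees/s): [159.86, 159.86, 180, 180, 180, 180].

### API

Orientations are given as [roll, pitch, yaw] about the fixed x, y, z axes, in that order (R = Rz(yaw) Ry(pitch) Rx(roll)).
In Python, from workcell import env gives the robot as it stands. The module is installed in compiled form; this text tells all that it offers. Calls block until the motion is done:
- env.goto(position, orientation): joint-space move of the TCP to a pose.
- env.move_straight(position, rotation=None, rate=0.15, force_limit=None): straight line of the TCP; rotation=None keeps the orientation; rate is the mean speed in m/s. With force_limit (N) it stops when the force on the tool has changed by that much, and returns True; else False.
- env.set_joints(angles): joint-space move.
- env.gripper_to(opening, grasp_force=None): opening from 0.0 (shut) to 1.0 (fully open); grasp_force is the grip in N (None keeps the last); returns when the fingers have stopped.
- env.dwell(seconds).
- env.inverse_kinematics(position, orientation): joint angles nearest the present ones, or None.
- env.read_state(): the state.
- env.grab_frame(name): name is "scene" or "side" or "wrist"; returns a dict with "image" (480x640x3 uint8, blue, green, red), "fx", "fy", "cx", "cy" (pixels), "position" and "orientation" of the camera in the world. Camera axes: x right, y up, looking along -z (the intrinsics and any distortion apply to the point x, -y, -z); pixel columns grow to the right and rows downward; lengths in m; the calibration is good to about 2 mm. The wrist camera is an equidistant fisheye: a pixel r from the principal point sees the ray r / f radians off the axis. A picture is of the moment at which its call begins. There is no depth.
A pose or a line that the arm cannot do raises env.Unreachable and nothing moves.
- env.close_job(): hands the job in, once; it reports no verdict.
Trained networks look in a picture, given as the dict that the camera call returned (one of the last four; its "shot" number tells which), for a name from the list of things; names that differ only in an ending like _2 or _b are one class to them, and where a whole thing is asked for, a point or a joint stands for the part that bears it (a point fixed in the world has none). Each returns a list of dicts, best first, with "score" (0 to 1); they miss things now and then, are a little off and sometimes report something else, mostly with a low value. They report only what shows in the picture. A call takes as long as a camera call.
- env.search_frame(picture, thing): "xyz" ([x, y, z] in m, in world coordinates, good to about 4 mm: the middle of the surface that is visible of it).
- env.trace(picture, thing): "mask" (480x640 bool, what is visible of it).
The state is a dict: "clock": time; "joint_positions": joint angles; "qvel": joint speeds; "joint_torque": joint torques, N m; "position": TCP position; "tool_rot": TCP orientation; "force": force on the tool from outside, world axes, zero at the start; "wrist_torque": the same for the moment, N m; "opening": opening from 0.0 (shut) to 1.0 (fully open).
Only numpy, scipy, OpenCV 4.12 (cv2) and the standard library are available. Lean on these libraries where they do the work, as an engineer would, in place of code of your own. Each camera call takes 0.05 s, during which the arm holds its last target.

## Working session

There is one attempt and no reset: what is moved stays moved. The work goes in short steps, each a Python script; the robot and the scene stay as the last script left them, time stands still between calls to the robot, and variables do not carry over. Pictures are saved under pics/ and viewed, and the job is handed in when it is done.

```bash
mkdir -p pics; python3 - <<'E'
from workcell import env
import cv2
s=env.read_state();print({k:s[k] for k in('clock','position','tool_rot','opening','force')})
names=["striped_center","yellow_center","blue_center","cap_center","foot_orange","foot_grey","bottle_center"]
for c in("scene","side","wrist"):
    f=env.grab_frame(c);cv2.imwrite(f"pics/{c}0.png",f["image"])
    print(c,f["position"],f["orientation"],f["fx"],f["fy"],f["cx"],f["cy"],[k for k in f])
    for n in names:
        print(n,[(x["xyz"],round(x["score"],2)) for x in env.search_frame(f,n)[:2]])
print(env.read_state()["clock"])
E
```

```text
{'clock': 0.0, 'position': array([ 0.24016437, -0.57634048,  0.22145071]), 'tool_rot': array([-8.98714179e+01,  6.77617806e-03,  2.26103554e+01]), 'opening': 0.9978260530567504, 'force': array([-0.42452387,  0.36804713, -0.12784833])}
scene [0.9990641  0.0141634  0.86405063] [29.90640612  0.51624799 88.51635491] 434.48293755798085 434.48293755798085 326.48019754068383 239.2863721751324 ['image', 'fx', 'fy', 'cx', 'cy', 'position', 'orientation', 'shot']
striped_center [([0.4462, -0.29, 0.0385], 0.93)]
yellow_center [([0.454, 0.102, 0.0493], 0.79)]
blue_center [([0.4662, -0.0784, 0.0374], 0.97)]
cap_center [([0.6497, 0.0111, 0.0399], 0.95), ([0.6179, -0.196, 0.0092], 0.26)]
foot_orange [([0.6458, 0.1777, 0.0142], 0.96)]
foot_grey [([0.6181, -0.1933, 0.01], 0.92), ([0.4479, -0.2915, 0.0374], 0.72)]
bottle_center [([0.481, 0.3016, 0.0615], 0.92), ([0.4631, -0.0779, 0.0382], 0.59)]
side [0.45398149 0.84533145 0.82093217] [ 4.74908536e+01  8.16872084e-02 -1.74231072e+02] 568.2314375162964 568.2314375162964 313.6741836420247 244.3134063417181 ['image', 'fx', 'fy', 'cx', 'cy', 'position', 'orientation', 'shot']
striped_center [([0.4369, -0.2834, 0.0361], 0.79)]
yellow_center [([0.4371, 0.1209, 0.0464], 0.83)]
blue_center [([0.4499, -0.063, 0.0419], 0.67)]
cap_center [([0.6344, 0.025, 0.0331], 0.93)]
foot_orange [([0.6348, 0.1876, 0.0102], 0.83)]
foot_grey [([0.607, -0.1859, 0.0145], 0.75)]
bottle_center [([0.4691, 0.3281, 0.0613], 0.87)]
wrist [ 0.17490858 -0.60454978  0.38478423] [-1.50147083e+01 -2.69023076e-02  1.12594223e+02] 371.64829954431775 371.64829954431775 317.74486853069067 239.83270618842573 ['image', 'fx', 'fy', 'cx', 'cy', 'position', 'orientation', 'shot']
striped_center [([0.4375, -0.3115, 0.0589], 0.63)]
yellow_center []
blue_center [([0.474, 0.2912, 0.0244], 0.53)]
cap_center []
foot_orange []
foot_grey []
bottle_center [([0.4768, 0.2885, 0.0233], 0.66)]
1.2
```

View pics/scene0.png

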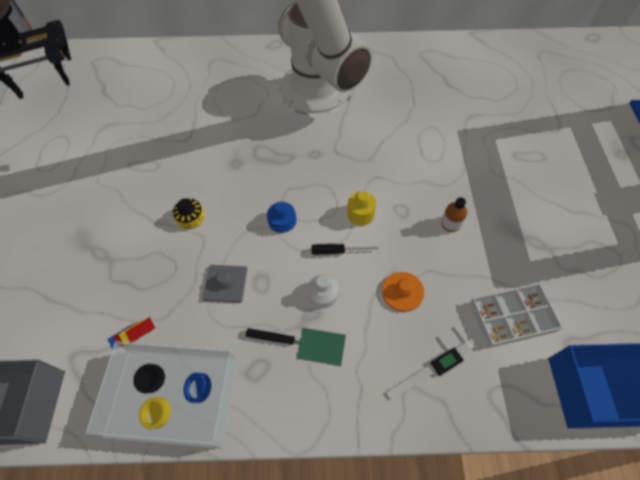

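View pics/side0.png

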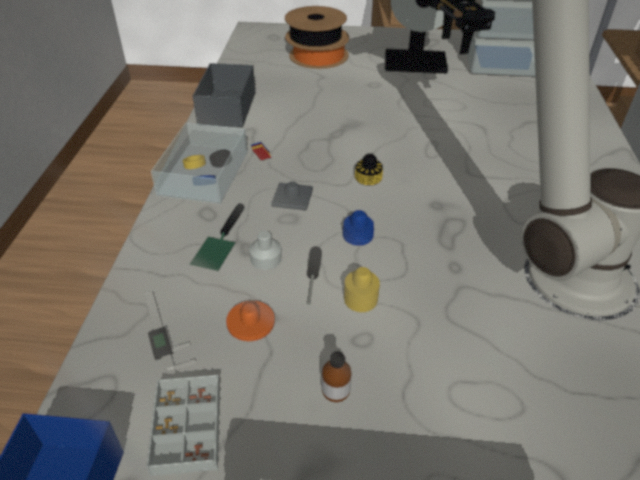

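View pics/wrist0.png

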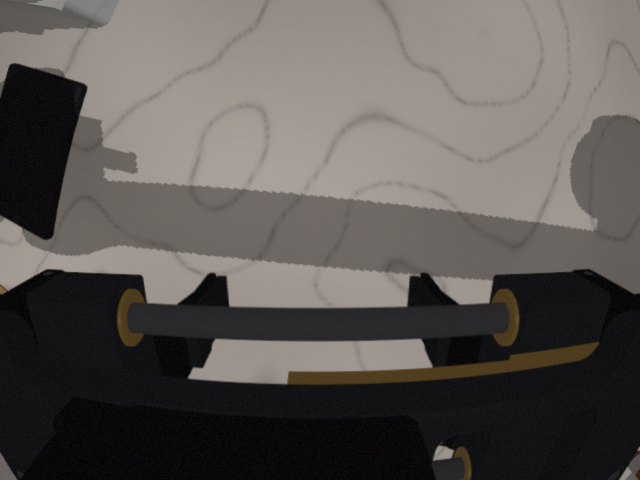

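The scene view shows everything clear: striped (188,213), blue (282,217), yellow (361,208), cap (322,290), orange foot (403,291) and bottle (455,215). The side view agrees. The wrist view shows only bare table and the fingers. Next I fit model silhouettes to the masks in both views.

```bash
cat > h.py <<'E'
from workcell import env
import cv2,numpy as np
from scipy.spatial.transform import Rotation as Ro
from scipy.optimize import least_squares
def sec(h): return [(33,0,h),(18,h,h+20),("t",18,12,h+20,h+28)]
P={"striped_center":sec(36),"yellow_center":sec(50),"blue_center":sec(36),
"cap_center":[(33,0,30),("t",33,20,30,42),(14,42,68)],"foot_orange":[(45,0,12),(18,12,32),("t",18,12,32,40)],
"bottle_center":[(24,0,60),(12,60,95)]}
def proj(f,X):
    R=Ro.from_euler('xyz',f["orientation"],degrees=True).as_matrix()
    c=(X-f["position"])@R
    return np.c_[f["fx"]*c[:,0]/-c[:,2]+f["cx"], f["fy"]*-c[:,1]/-c[:,2]+f["cy"]]
a=np.linspace(0,2*np.pi,40)
def sil(f,n,p,S=8):
    m=np.zeros((480*2,640*2),np.uint8)
    for q in P[n]:
        r0,r1,z0,z1=(q[1:] if q[0]=="t" else (q[0],q[0],q[1],q[2]))
        X=np.vstack([np.c_[p[0]+r*np.cos(a)/1e3,p[1]+r*np.sin(a)/1e3,p[2]+0*a+z/1e3] for r,z in((r0,z0),(r1,z1))])
        h=cv2.convexHull(proj(f,X).astype(np.float32))
        cv2.fillConvexPoly(m,np.round((h*2+.5)*256).astype(np.int32),255,shift=8)
    return m
def cen(m): 
    M=cv2.moments(m,True);return np.array([M['m10'],M['m01']])/M['m00']
def mask(f,n):
    r=env.trace(f,n)
    if not r: return None
    return r[0]["mask"].astype(np.uint8),r[0]["score"]
def fit(fs,n,p0,z=0.):
    ms=[(f,)+mask(f,n) for f in fs]
    def res(p): return np.concatenate([(cen(sil(f,n,[p[0],p[1],z]))-.5)/2-cen(m) for f,m,s in ms])
    o=least_squares(res,p0[:2],diff_step=0.005)
    out=[]
    for f,m,s in ms:
        A=cv2.resize(sil(f,n,[*o.x,z]),(640,480),interpolation=cv2.INTER_AREA)>127
        out.append(round((A&(m>0)).sum()/(A|(m>0)).sum(),2))
    return o.x,np.round(o.fun,2),out,[round(s,2) for *_,s in ms]
def down(yaw): return [-90,0,yaw]
E
python3 - <<'E'
from h import *
g={"striped_center":(.44,-.285),"yellow_center":(.445,.11),"blue_center":(.46,-.07),"cap_center":(.642,.018),"foot_orange":(.645,.182),"bottle_center":(.475,.315)}
fs=[env.grab_frame("scene"),env.grab_frame("side")]
for n in g: print(n,*fit(fs,n,g[n]),fit(fs[:1],n,g[n])[0],fit(fs[1:],n,g[n])[0])
for n in ("striped_center","cap_center","foot_orange"):
  for y in (0,90,-90,180):
    p=g[n];print(n,y,env.inverse_kinematics([p[0],p[1],.25],down(y)))
print(env.read_state()["clock"])
E
```

```text
Traceback (most recent call last):
  File "h.py", line 29, in fit
    ms=[(f,)+mask(f,n) for f in fs]
        ~~~~^~~~~~~~~~
TypeError: can only concatenate tuple (not "NoneType") to tuple
```

```bash
python3 - <<'E'
s=open('h.py').read()
s=s.replace('ms=[(f,)+mask(f,n) for f in fs]','ms=[(f,)+k for f,k in ((f,mask(f,n)) for f in fs) if k is not None]\n    if not ms: return None')
open('h.py','w').write(s)
E
cat > t.py <<'E'
from h import *
g={"striped_center":(.44,-.285),"yellow_center":(.445,.11),"blue_center":(.46,-.07),"cap_center":(.642,.018),"foot_orange":(.645,.182),"bottle_center":(.475,.315)}
for n in g:
  for c in("scene","side"):
    f=env.grab_frame(c);print(n,c,fit([f],n,g[n]))
for n in ("striped_center","cap_center","foot_orange"):
  for y in (0,90,-90,180):
    p=g[n];print(n,y,env.inverse_kinematics([p[0],p[1],.25],down(y)))
print(env.read_state()["clock"])
E
python3 t.py
```

```text
striped_center scene (array([ 0.43289392, -0.30100447]), array([0., 0.]), [np.float64(0.93)], [0.59])
striped_center side (array([ 0.4374576 , -0.29799791]), array([ 0., -0.]), [np.float64(0.86)], [0.85])
yellow_center scene (array([0.435734, 0.100166]), array([ 0., -0.]), [np.float64(0.94)], [0.86])
yellow_center side (array([0.43969528, 0.10232577]), array([-0.  , -0.01]), [np.float64(0.95)], [0.83])
blue_center scene (array([ 0.45010605, -0.0842861 ]), array([0.01, 0.01]), [np.float64(0.91)], [0.88])
blue_center side (array([ 0.45482216, -0.08384919]), array([-0., -0.]), [np.float64(0.94)], [0.68])
cap_center scene (array([0.63648637, 0.00717018]), array([ 0.  , -0.01]), [np.float64(0.93)], [0.62])
cap_center side (array([0.64097008, 0.00910578]), array([-0., -0.]), [np.float64(0.87)], [0.9])
foot_orange scene (array([0.63764917, 0.1779105 ]), array([ 0., -0.]), [np.float64(0.94)], [0.67])
foot_orange side (array([0.64224481, 0.17925099]), array([-0.01, -0.02]), [np.float64(0.91)], [0.82])
bottle_center scene (array([0.46929461, 0.30973671]), array([ 0., -0.]), [np.float64(0.84)],
[... 694 characters left out ...]
2.82559824   5.61550425   0.         -72.78990601
 -16.0132196 ]
cap_center -90 [ 16.0132196   22.82559824   5.61550425   0.         -72.78990601
 163.9867804 ]
cap_center 180 [ 1.60132196e+01  2.28255982e+01  5.61550425e+00  2.54444375e-14
 -7.27899060e+01  7.39867804e+01]
foot_orange 0 [ 2.95520684e+01  2.56546647e+01  1.00659885e+01 -2.54444375e-14
 -7.44113238e+01 -1.19552068e+02]
foot_orange 90 [ 29.55206838  25.65466469  10.06598846   0.         -74.41132376
 -29.55206838]
foot_orange -90 [ 29.55206838  25.65466469  10.06598846   0.         -74.41132376
 150.44793162]
foot_orange 180 [ 2.95520684e+01  2.56546647e+01  1.00659885e+01  2.54444375e-14
 -7.44113238e+01  6.04479316e+01]
2.55
```

```bash
cat >> h.py <<'E'
def st(t=""):
    s=env.read_state();print(t,round(s["clock"],2),np.round(s["position"],4),np.round(s["tool_rot"],1),"op",round(s["opening"],3),"F",np.round(s["force"],1));return s
def pick(x,y,sh,up=0.09,clr=0.004,op=0.75):
    env.gripper_to(op,8)
    env.goto([x,y,sh+up],down(180)); 
    hit=env.move_straight([x,y,sh+clr],rate=.12,force_limit=8);st("down hit=%s"%hit)
    if hit: return
    env.gripper_to(0,6);st("g1")
    env.gripper_to(op);env.goto([x,y,sh+clr],down(90))
    env.gripper_to(0,25);st("g2")
E
python3 - <<'E'
from h import *
pick(.4352,-.2995,.036)
for c in("scene","side"):
    f=env.grab_frame(c);cv2.imwrite(f"pics/{c}1.png",f["image"])
    if c=="scene": cv2.imwrite("pics/scene1z.png",cv2.resize(f["image"][130:290,100:313],(800,600)))
f=env.grab_frame("wrist");cv2.imwrite("pics/wrist1.png",f["image"])
E
```

```text
down hit=False 5.96 [ 0.4358 -0.2998  0.0406] [-9.0e+01  1.0e-01 -1.8e+02] op 0.747 F [-0.1 -1.1 -0.1]
g1 6.58 [ 0.4353 -0.2996  0.0402] [ -90.    0. -180.] op 0.409 F [-0.3 -0.2  1.9]
g2 9.42 [ 0.435  -0.2995  0.04  ] [-90.  -0.  90.] op 0.404 F [0.1 1.  0.6]
```

View pics/wrist1.png

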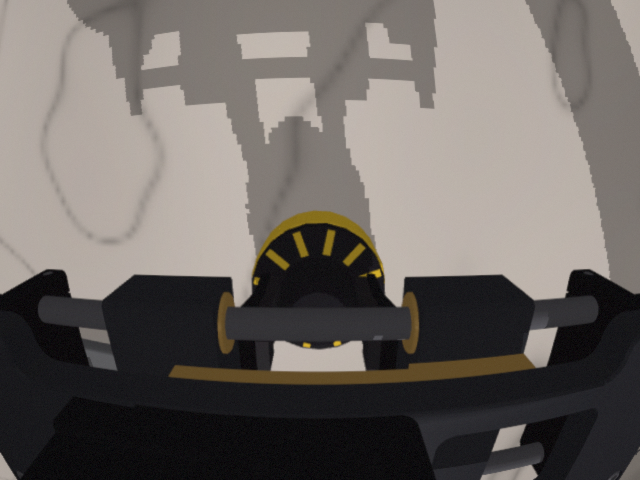

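View pics/side1.png

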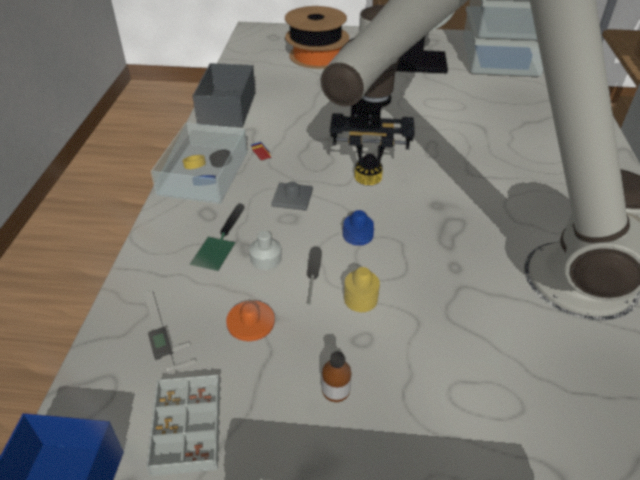

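The grip on the collar is centred: the opening of 0.404 is about 35 mm, and the wrist image shows the collar between the pads at (318,300). Next I lift and place it.

```bash
cat >> h.py <<'E'
def lift(dz,z=None):
    s=env.read_state();p=s["position"].copy();p[2]=z if z else p[2]+dz
    env.move_straight(p,rate=.15);return st("lifted")
def over(x,y,z,yaw=90):
    env.goto([x,y,z],down(yaw));return st("over")
def place(x,y,zt,z1,fl=8):
    "z1: fast to this tcp z, then slow guarded to zt"
    env.move_straight([x,y,z1],rate=.12)
    hit=env.move_straight([x,y,zt-.0015],rate=.03,force_limit=fl);return hit,st("placed hit=%s zt=%.3f"%(hit,zt))
def shots(k,crop):
    out=[]
    for c in("scene","side"):
        f=env.grab_frame(c);u,v=crop[c];i=f["image"][max(0,v-80):v+80,max(0,u-107):u+107];out.append(cv2.resize(i,(400,300)))
    f=env.grab_frame("wrist");out.append(cv2.resize(f["image"],(800,600))[200:500])
    cv2.imwrite(f"pics/{k}.png",np.vstack([np.hstack(out[:2]),out[2]]))
E
python3 - <<'E'
from h import *
lift(0,.2); over(.640,.1786,.17)
place(.640,.1786,.052,.095,8)
shots("p1",dict(scene=(403,270),side=(250,300)))
E
```

```text
lifted 10.78 [ 0.4344 -0.2991  0.1989] [-89.9  -0.1  90. ] op 0.405 F [-0.3 -0.2 -1.4]
over 12.67 [0.6401 0.1774 0.1702] [-90.    0.   89.9] op 0.403 F [ 1.   0.  -1.8]
placed hit=True zt=0.052 14.85 [0.6399 0.1785 0.052 ] [-90.   0.  90.] op 0.399 F [-0.8  1.3  3.9]
```

View pics/p1.png

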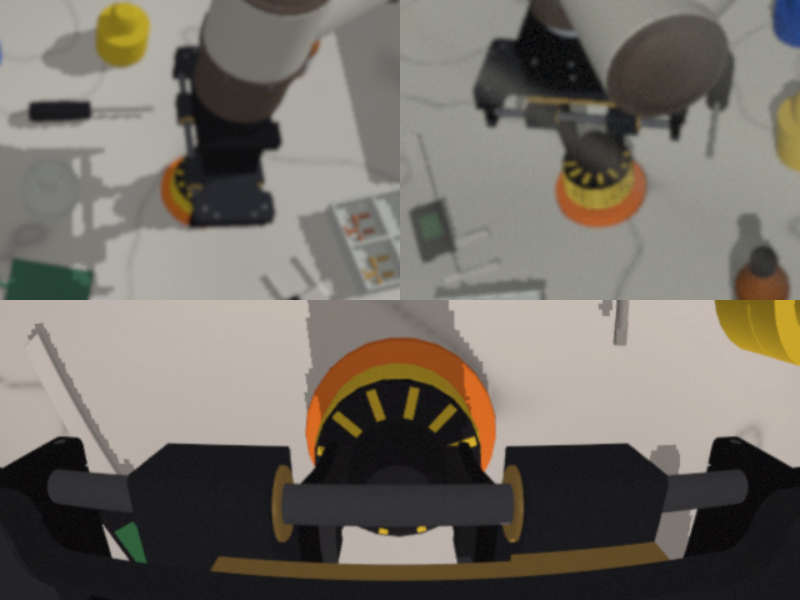

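The striped section stopped on contact at exactly the seated height (0.052). The side crop shows it upright and centred in the orange disc. Releasing it and moving on to yellow.

```bash
python3 - <<'E'
from h import *
env.gripper_to(0.75);env.move_straight([.64,.1785,.17]);st()
env.goto([.50,.12,.2],down(180))
f1=env.grab_frame("scene");f2=env.grab_frame("side")
print(fit([f1],"striped_center",(.64,.18),.012),fit([f2],"striped_center",(.64,.18),.012))
cv2.imwrite("pics/s2.png",np.hstack([cv2.resize(f1["image"][210:370,300:513],(400,300)),cv2.resize(f2["image"][220:380,150:363],(400,300))]))
pick(.4377,.1012,.05)
f=env.grab_frame("wrist");cv2.imwrite("pics/w2.png",f["image"])
E
```

```text
16.76 [0.6392 0.1783 0.1688] [-89.7   0.1  90. ] op 0.753 F [ 0.1 -0.4 -1. ]
(array([0.64015856, 0.17627437]), array([ 0., -0.]), [np.float64(0.98)], [0.92]) (array([0.64274695, 0.1783448 ]), array([0., 0.]), [np.float64(0.94)], [0.83])
down hit=False 19.85 [0.4386 0.1017 0.0546] [-9.0e+01  1.0e-01 -1.8e+02] op 0.746 F [-0.7 -0.6  0.5]
g1 20.48 [0.438  0.1015 0.0542] [ -90.    0. -180.] op 0.408 F [-0.5  1.2  1.3]
g2 23.32 [0.4375 0.1011 0.054 ] [-90.   0.  90.] op 0.405 F [-1.1  0.3  1.2]
```

View pics/s2.png

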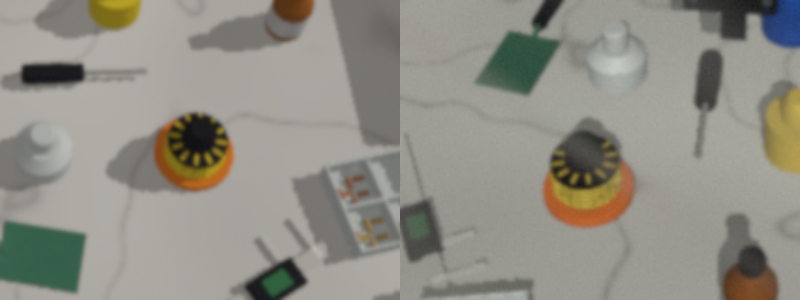

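View pics/w2.png

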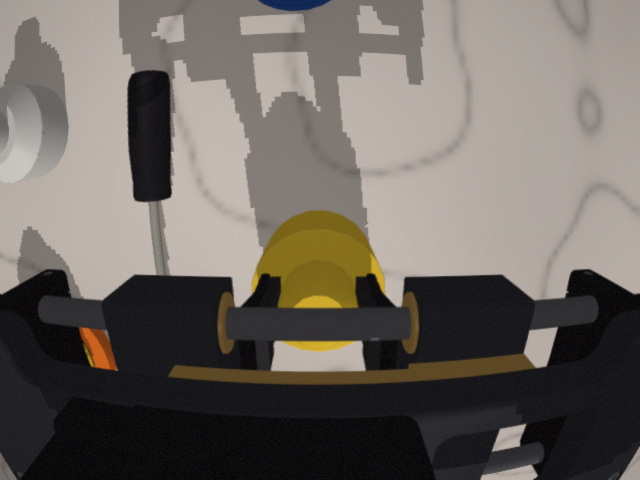

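Striped stands upright on the orange disc in both crops, and the fit agrees within about 2 mm. Yellow is centred between the pads at (318,290) in the wrist view. Placing yellow.

```bash
python3 - <<'E'
from h import *
lift(0,.23); over(.640,.1785,.23)
place(.640,.1785,.102,.145,8)
shots("p2",dict(scene=(403,270),side=(250,290)))
E
```

```text
lifted 24.69 [0.4369 0.1009 0.229 ] [-89.9   0.1  90. ] op 0.404 F [-0.4  0.2 -0.8]
over 25.57 [0.6391 0.1781 0.2293] [-89.9   0.1  90. ] op 0.405 F [-0.8  0.1 -1.3]
placed hit=False zt=0.102 28.06 [0.6401 0.1785 0.102 ] [-90.1  -0.   90. ] op 0.401 F [-3.1 -0.3  4.8]
```

View pics/p2.png

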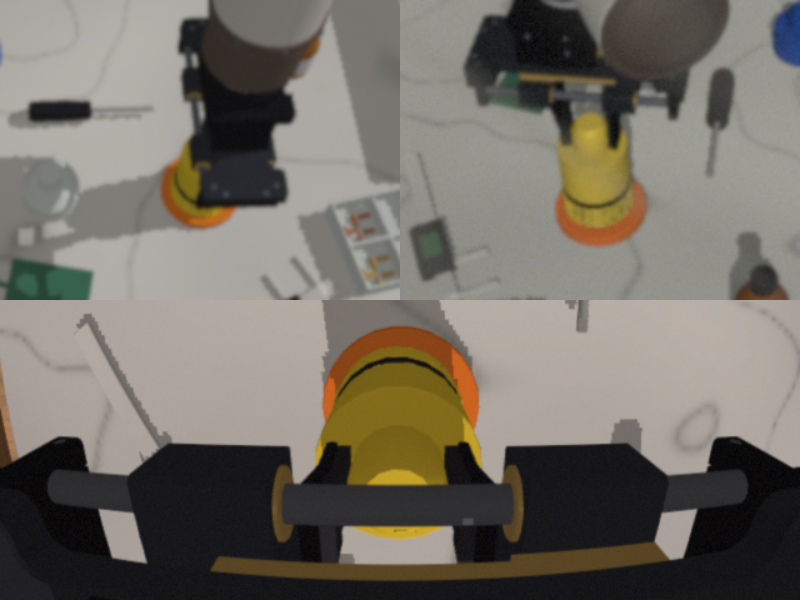

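Yellow sits flush on striped at the seated height: the side crop shows only the black rim line between them, with no gap. Next is blue.

```bash
python3 - <<'E'
from h import *
env.gripper_to(0.75);env.move_straight([.64,.1785,.23]);st()
env.goto([.50,-.05,.23],down(180))
f1=env.grab_frame("scene");f2=env.grab_frame("side")
print(fit([f1],"yellow_center",(.64,.18),.048),fit([f2],"yellow_center",(.64,.18),.048))
cv2.imwrite("pics/s3.png",np.hstack([cv2.resize(f1["image"][210:370,300:513],(400,300)),cv2.resize(f2["image"][200:360,150:363],(400,300))]))
pick(.4525,-.084,.036)
f=env.grab_frame("wrist");cv2.imwrite("pics/w3.png",f["image"])
E
```

```text
30.03 [0.6393 0.1783 0.2287] [-89.9   0.   90. ] op 0.75 F [-0.3 -0.2 -0. ]
(array([0.63965063, 0.17784275]), array([-0.01,  0.01]), [np.float64(0.95)], [0.69]) (array([0.64224238, 0.17946189]), array([ 0.  , -0.01]), [np.float64(0.95)], [0.91])
down hit=False 33.5 [ 0.4537 -0.0837  0.0408] [-9.0e+01  1.0e-01 -1.8e+02] op 0.752 F [-0.2 -0.1  0.1]
g1 34.12 [ 0.4527 -0.084   0.0402] [ -90.    0. -180.] op 0.407 F [0.3 0.1 2. ]
g2 36.97 [ 0.4522 -0.084   0.04  ] [-90.   0.  90.] op 0.406 F [-0.5  0.5 -0.3]
```

View pics/s3.png

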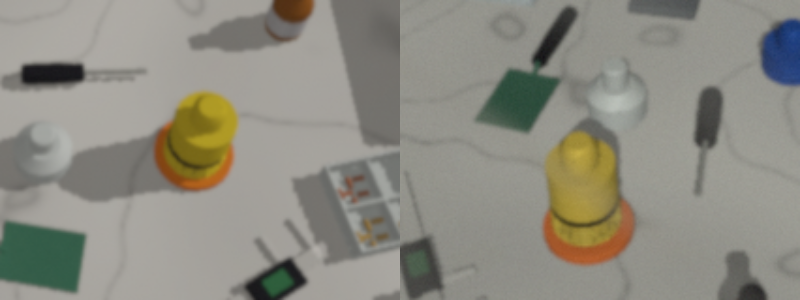

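View pics/w3.png

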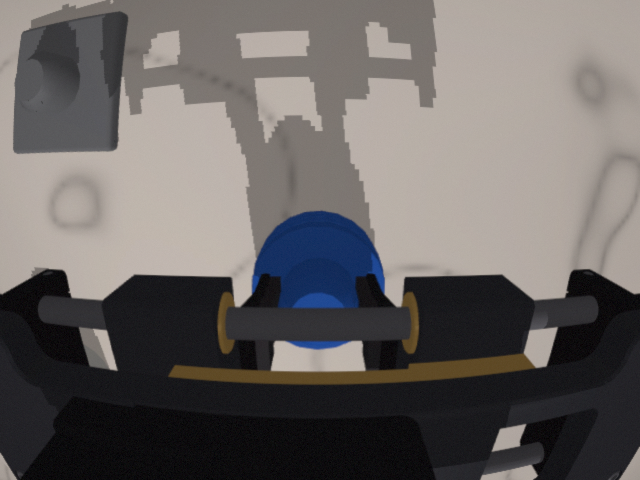

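Yellow stands straight on striped in both crops, and the fit agrees within 2 mm. Blue is centred in the pads at (318,290). Placing blue.

```bash
python3 - <<'E'
from h import *
lift(0,.27); over(.640,.1785,.27)
place(.640,.1785,.138,.182,8)
shots("p3",dict(scene=(403,260),side=(250,270)))
E
```

```text
lifted 38.7 [ 0.4517 -0.084   0.2691] [-89.9   0.   90. ] op 0.401 F [ 0.4  0.  -0.6]
over 39.92 [0.6397 0.1775 0.2704] [-90.   0.  90.] op 0.401 F [ 0.7 -0.7 -0.1]
placed hit=False zt=0.138 42.48 [0.6401 0.1785 0.138 ] [-90.1  -0.   90. ] op 0.406 F [-1.8  0.4  4.8]
```

View pics/p3.png

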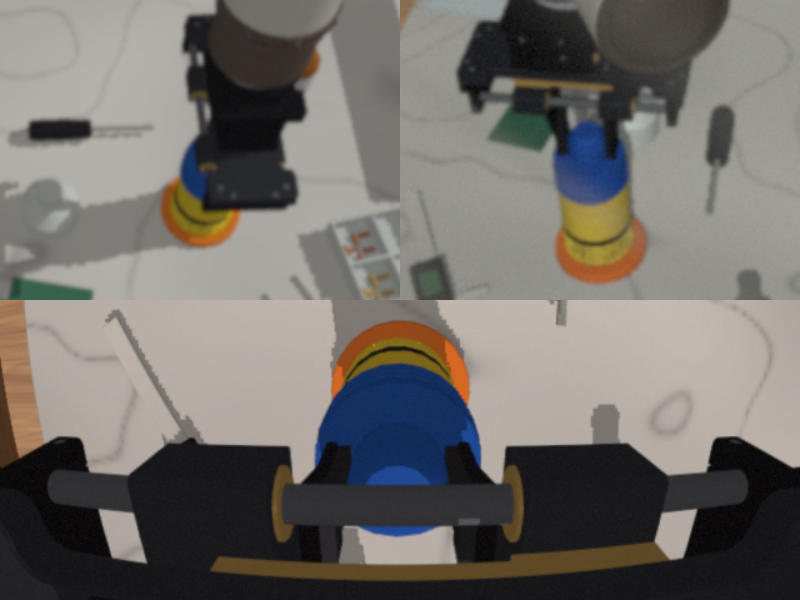

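Blue sits flush on yellow at the seated height. For the cap I retreat high first, so the gripper clears the stack.

```bash
python3 - <<'E'
from h import *
env.gripper_to(0.75);env.move_straight([.64,.1785,.27]);st()
env.goto([.6387,.0081,.27],down(180))
f1=env.grab_frame("scene");f2=env.grab_frame("side")
print(fit([f1],"blue_center",(.64,.18),.098),fit([f2],"blue_center",(.64,.18),.098))
print(fit([f1],"cap_center",(.64,.008)),fit([f2],"cap_center",(.64,.008)))
cv2.imwrite("pics/s4.png",np.hstack([cv2.resize(f1["image"][190:350,300:513],(400,300)),cv2.resize(f2["image"][180:340,150:363],(400,300))]))
pick(.6387,.0081,.042,up=.13)
f=env.grab_frame("wrist");cv2.imwrite("pics/w4.png",f["image"])
E
```

```text
44.48 [0.6394 0.1784 0.2687] [-89.9   0.   90. ] op 0.746 F [-0.1  0.2 -0.8]
(array([0.6394772 , 0.17688274]), array([-0.01,  0.01]), [np.float64(0.93)], [0.62]) (array([0.64257692, 0.17843444]), array([-0., -0.]), [np.float64(0.95)], [0.77])
(array([0.63646319, 0.00682073]), array([ 0., -0.]), [np.float64(0.92)], [0.67]) (array([0.6394266 , 0.00499911]), array([-0.01,  0.09]), [np.float64(0.82)], [0.59])
down hit=False 48.27 [0.6395 0.0082 0.047 ] [-9.0e+01  1.0e-01 -1.8e+02] op 0.746 F [0.6 0.3 0.1]
g1 48.99 [0.6387 0.0082 0.046 ] [ -90.   -0. -180.] op 0.318 F [ 0.1  0.3 -0.2]
g2 52.03 [0.6386 0.0081 0.046 ] [-90.   0.  90.] op 0.308 F [-0.9  0.2 -0.4]
```

View pics/s4.png

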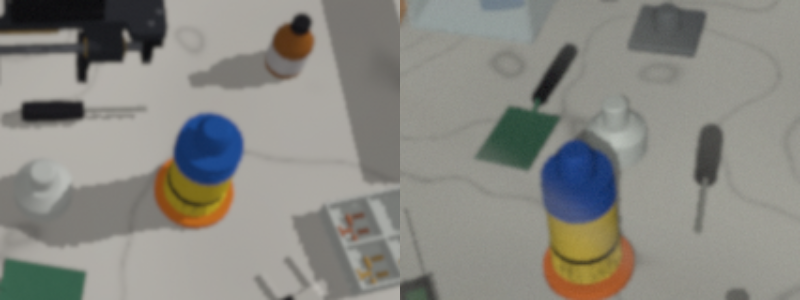

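View pics/w4.png

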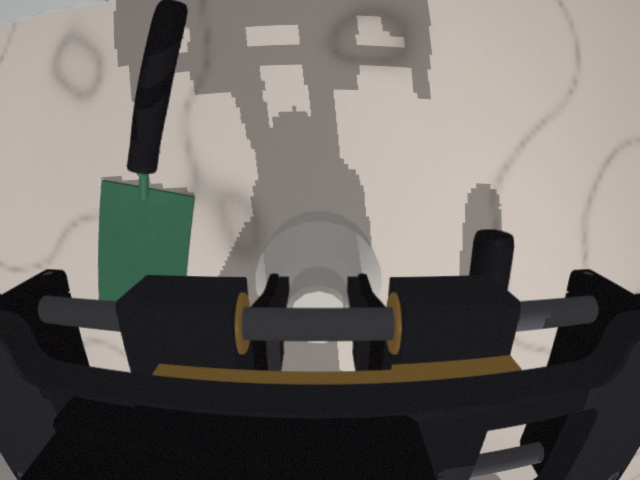

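The three-piece stack is straight in both crops. The cap's knob is centred between the pads (opening 0.308, about 27 mm). Placing the cap.

```bash
python3 - <<'E'
from h import *
lift(0,.30); over(.640,.1785,.30)
place(.640,.1785,.180,.222,8)
shots("p4",dict(scene=(403,250),side=(250,260)))
E
```

```text
lifted 53.92 [0.6382 0.0081 0.299 ] [-89.9   0.   90. ] op 0.311 F [-0.8 -0.9 -1. ]
over 54.64 [0.6398 0.179  0.2995] [-90.    0.   90.1] op 0.312 F [-0.5 -1.  -0.1]
placed hit=False zt=0.180 57.04 [0.6404 0.1785 0.1799] [-90.1  -0.   90. ] op 0.308 F [-2.3 -0.2  5.3]
```

View pics/p4.png

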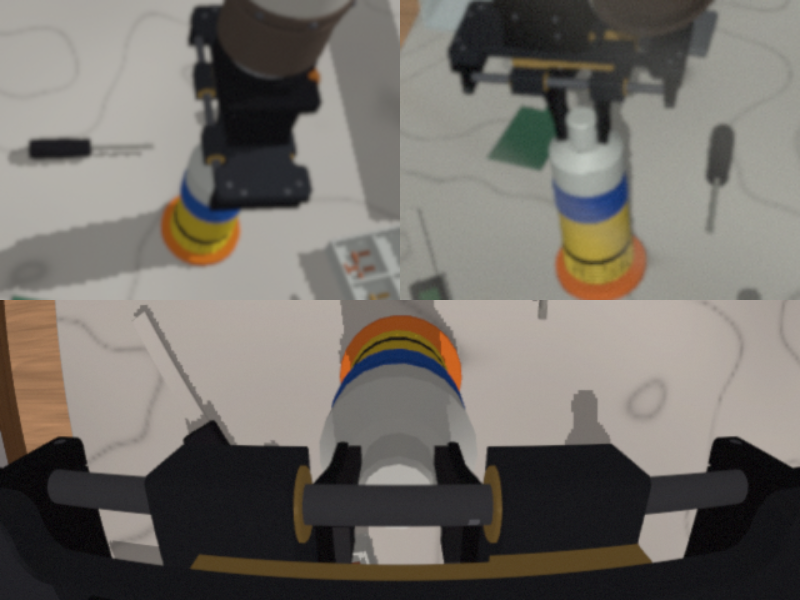

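The cap is down on blue at the seated height. Releasing, retreating and checking.

```bash
python3 - <<'E'
from h import *
env.gripper_to(0.75);env.move_straight([.64,.1785,.30]);env.goto([.5,-.15,.3],down(90));st()
env.dwell(.5)
f1=env.grab_frame("scene");f2=env.grab_frame("side")
print(fit([f1],"cap_center",(.64,.18),.134),fit([f2],"cap_center",(.64,.18),.134))
cv2.imwrite("pics/s5.png",np.hstack([cv2.resize(f1["image"][180:340,300:513],(400,300)),cv2.resize(f2["image"][180:400,150:443],(400,300))]))
E
```

```text
60.4 [ 0.5007 -0.1494  0.2999] [-90.   -0.   90.1] op 0.75 F [-0.4  0.1  0.3]
(array([0.63890533, 0.1777577 ]), array([ 0.01, -0.  ]), [np.float64(0.96)], [0.7]) (array([0.64244572, 0.17937112]), array([-0.01,  0.  ]), [np.float64(0.96)], [0.63])
```

View pics/s5.png

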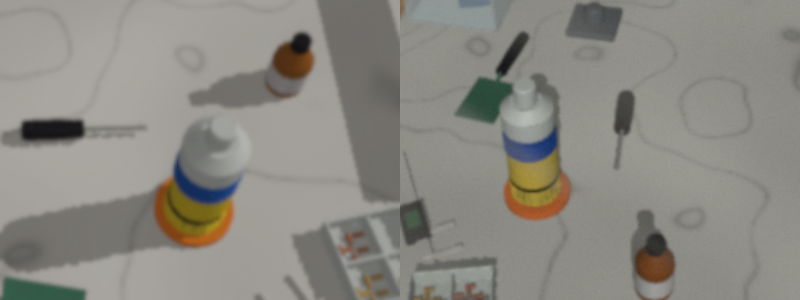

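The full stack stands straight (cap at about (215,140) in the left crop), the bottle is upright at (290,65), and the robot is clear. Handing in.

```bash
python3 -c "
from workcell import env
print(env.close_job(), env.read_state()['clock'])"
```

```text
the job is handed in; nothing more can be done
the job is handed in; nothing more can be done
```

The shield is built on the orange foot in the order striped, yellow, blue, white cap, and I handed the job in at about 60 s of the 115 s allowed. The hand-in gave no verdict.

- **Placing:** I centred each piece in the gripper with two grips at right angles. Each then came down to within 0.1 mm of its seated height, with about 4 to 5 N of contact force.
- **Last checks:** The final pictures show the stack straight with no gaps, the bottle upright where it was, and the gripper clear. After release, the camera fits put each piece within about 3 mm of the stack axis.
- **Disagreements:** The scene and side cameras differed from each other by 3 to 5 mm in x throughout, and I used the average. The downward-force stop triggered only for the striped section. The other three ended at the commanded height with the 8 N threshold not reached, so for those I relied on the height, the contact force and the pictures.

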